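# Uncouple the air nozzle and put it away

## Robot

A 6-joint arm with a two-finger parallel gripper is mounted at the origin on the work surface. World frame = base frame: x ahead of the robot, y to its left, z up, the work surface at z = 0. Lengths are in m, angles in rad, forces in N, time in s.
With the tool pointing down it reaches from about 0.35 to 1 m from the base axis. Payload 7.1 kg.
Tool frame: the origin (TCP) lies between the finger pads; the fingertips stand 22 mm ahead of it and the grasp point (between the pads) lies 3 mm ahead of it; x points along the fingers, y is the direction in which the jaws open and shut, and the axes are right-handed (so a half turn about x gives the same grasp; the last joint's range is limited). The gripper opens to 85 mm and grips with 20 to 120 N. Pads are 22 mm wide; open, the fingers measure 114 mm over their backs; the gripper's body (76 mm by 85 mm) begins 54 mm behind the grasp point. The pads swing forward as they close: fully open they stand 13 mm farther back than shut.
Start: joints at [1.202, 0.423, 1.63, -0, 1.089, -0.019], TCP at [0.214, 0.587, 0.253] pointing down, gripper open.
Joint ranges: [-3, 3], [-0.9, 2.11], [0.09, 2.58], [-1.31, 4.45], [0.11, 2.69], [-2.54, 2.54]. Speed limits (rad/s): [2.39, 2.39, 3.01, 3.14, 3.14, 3.14].

## Interface

Orientations are given as a rotation vector (axis times angle).
In Python, from rig import manip gives the robot as it stands. The module is installed in compiled form; this text tells all that it offers. Calls block until the motion is done:
- manip.move_to(position, orientation): joint-space move of the TCP to a pose.
- manip.servo_line(position, orientation=None, rate=0.15): straight line of the TCP; orientation=None keeps the orientation; rate is the mean speed in m/s.
- manip.set_joints(angles): joint-space move.
- manip.command_gripper(opening, f_grip=None): finger opening in m; f_grip is the grip in N (None keeps the last); returns when the fingers have stopped.
- manip.hold(seconds).
- manip.solve_ik(position, orientation): joint angles nearest the present ones, or None.
- manip.camera(name): name is "side" or "top" or "wrist"; returns a dict with "image" (400x640x3 uint8, red, green, blue), "fx", "fy", "cx", "cy" (pixels), "cam_to_world" (4x4, takes a point from camera to world coordinates); the wrist camera has in their place "mount" (4x4, takes a point from camera to tool coordinates, whose origin is the TCP and whose axes are the tool frame's). Camera axes: x right, y down, z forward; pixel columns grow to the right and rows downward; lengths in m; the calibration is good to about 2 mm. A picture is of the moment at which its call begins: read the wrist's pose just before it. There is no depth.
A pose or a line that the arm cannot do raises manip.IKError and nothing moves.
- manip.sign_off(): hands the job in, once; it reports no verdict.
Readings, each from a call of its own:
- manip.get_time(): time.
- manip.get_joint_positions(): joint angles.
- manip.get_joint_vel(): joint speeds.
- manip.get_tau(): joint torques, N m.
- manip.get_position(): TCP position.
- manip.get_ee_rot(): TCP orientation.
- manip.get_contact_force(): force on the tool from outside, world axes, zero at the start.
- manip.get_torque(): the same for the moment, N m.
- manip.get_width(): finger opening in m.
Only numpy, scipy, OpenCV 4.12 (cv2) and the standard library are available. Lean on these libraries where they do the work, as an engineer would, in place of code of your own. Each camera call takes 0.05 s, during which the arm holds its last target. There are 200 camera calls.

## Task

Uncouple the blue air nozzle from the bench air point: pull the coupler's spring sleeve back towards the grey block until the nozzle pops out a little, then let go of the sleeve so that it snaps fully forward again. Then draw the nozzle out, lay it down on the green mat and let go of it, take it again by its brass plug, and lay it in the yellow holder with its square handle flat on the bottom of the channel and the brass plug sticking out of the open end. Leave the other things on the bench where they are.

Things in the scene. Friction and masses are not known exactly. Their poses are not given: they have to be found in the camera images.
- air_point: Fixed grey block, 90 x 85 x 125 mm (x, y, z), at local y -160 to -75 mm, with a horizontal brass quick coupler (33 mm across) pointing out along local +y, axis 95 mm above the bench. Origin on the bench straight below the coupler's mouth, z up. A blue knob on the block reaches 149 mm high; foot plate 8 mm high, y -190 to -60 mm, x +-60 mm.
- coupler_mouth (a point): Centre of the coupler's mouth on its axis; axes as air_point, +y is the way out. At the start the plug is locked inside, nozzle y along this y, nozzle origin 34 mm in front of this point (about 49 mm once popped out), sagging up to 0.05 rad in its play. Draw it straight out, at least 66 mm beyond the popped place, before lifting or turning it.
- sleeve_mid (a point): Centre of the knurled steel spring sleeve, on the coupler axis, moving with it; axes as air_point. A tube 44 mm across, 30 mm long along y; at rest its centre is 18 mm behind the mouth. Nothing stands beside or above it; behind it 42 mm of coupler are free (nut 42 mm across before the block); the nozzle's handle begins 7 mm in front. Pinch it across local x from above.
- sleeve (a joint): Travel of the sleeve, m: 0 fully forward (rest), 0.012 fully back, towards the block (local -y). Its spring pushes forward with 5 N at 0, 10 N at 0.012; allow 15 N to pull it. The latch opens between 0.006 and 0.008: an inner spring then pushes the nozzle about 15 mm out in about 0.3 s, where it stays, loose in the coupler. Let go, the sleeve returns to 0 by itself.
- nozzle: Straight rigid air nozzle, 180 mm long along its y, 120 to 200 g. Origin on the axis at the middle of its handle: blue with black bands, square 28 x 28 mm, y -30 to +30. Steel outlet tube 10 mm across to y +70. Brass plug: neck 12 mm thick y -64 to -30, bulge 21 mm across y -70 to -64, nose 12 mm thick y -110 to -70. Centre of mass about 12 mm towards the plug.
- nozzle_neck (a point): Middle of the brass neck between handle and bulge, on the nozzle axis (nozzle y -47 mm), with nozzle axes. 34 mm of neck are free for the fingers, which close across the nozzle axis.
- mat: Fixed green mat, 150 x 220 mm (local x, y), 3 mm thick. Origin at the centre of its underside. The nozzle lies on it with its axis 17 mm above the bench.
- holder: Fixed yellow holder on a dark foot 80 x 130 mm, 8 mm high. A straight channel, open on top, runs along local y: 36 mm wide between walls 6 mm thick, 100 mm long (y -50 to +50 mm), bottom 25 mm and wall tops 51 mm above the bench (end wall 50 mm). Closed by a wall at +y, open at -y. Origin on the bench under the channel's middle.
- holder_bed (a point): Middle of the channel's bottom, 25 mm above the bench, holder axes. Put away, nozzle y points along holder +y (outlet tip to the closed end), its axis 14 mm above this point, its origin at about holder y -32 mm, so that 12 mm of the handle and the whole plug stick out of the open -y end and the tube ends 12 mm short of the closed end.
- dish: Bystander, leave alone: open clear petri dish with an amber layer, 88 mm across, 14 mm high. Origin at the centre of its underside.
- wash_bottle: Bystander, leave alone: white wash bottle with yellow cap and spout, 66 mm across, 190 mm high. Origin at the centre of its underside.
- slide_box: Bystander, leave alone: wooden slide box, 50 x 100 x 32 mm, long side along its y. Origin at the centre of its underside.
- marker: Bystander, leave alone: red square marker pen with black cap, 14 x 120 x 14 mm, along its y. Origin at the centre of its underside.
- jar: Bystander, leave alone: lidded glass jar, 56 mm across, 75 mm high. Origin at the centre of its underside.
- spare_plug: Bystander, leave alone: small upright blanking plug, dark foot 28 mm across and brass stem, 50 mm high in all. Origin at the centre of its underside.

How it is judged:
By the outcome, as a careful person would: the job done as asked, in the order asked, and still so for the second after the job is handed in, with the robot touching nothing.
It also fails if it takes over 58 s, if anything falls off the work surface, if the arm or the gripper's body presses on something with over 40 N, if the wrist force passes 120 N, or if a joint passes its speed limit or range.

## Working session

There is one attempt and no reset: what is moved stays moved. The work goes in short steps, each a Python script; the robot and the scene stay as the last script left them, time stands still between calls to the robot, and variables do not carry over. Pictures are saved under pics/ and viewed, about 8 in all and at most 12, crops included, and the job is handed in when it is done.

```bash
mkdir -p pics; python3 - <<'E'
from rig import manip
import cv2,numpy as np,pickle
d={}
for n in ("top","side"):
    c=manip.camera(n); d[n]=c
    cv2.imwrite(f"pics/{n}0.png",c["image"][:,:,::-1])
    print(n,c["fx"],c["cx"],c["cy"],np.round(c["cam_to_world"],3).tolist())
pickle.dump(d,open("c0.pkl","wb"))
print(manip.get_time(),manip.get_ee_rot())
E
```

```text
top 443.72269592588833 323.60378471338845 195.25506509312342 [[-0.012, -0.991, 0.135, 0.405], [-1.0, 0.011, -0.013, 0.112], [0.011, -0.135, -0.991, 1.365], [0.0, 0.0, 0.0, 1.0]]
side 421.25201068622533 325.8116166720866 201.16955936530397 [[0.936, -0.222, 0.274, 0.329], [-0.352, -0.597, 0.721, -0.574], [0.004, -0.771, -0.637, 0.695], [0.0, 0.0, 0.0, 1.0]]
0.1 [ 0.27332984  1.55358175 -0.27555331]
```

View pics/top0.png

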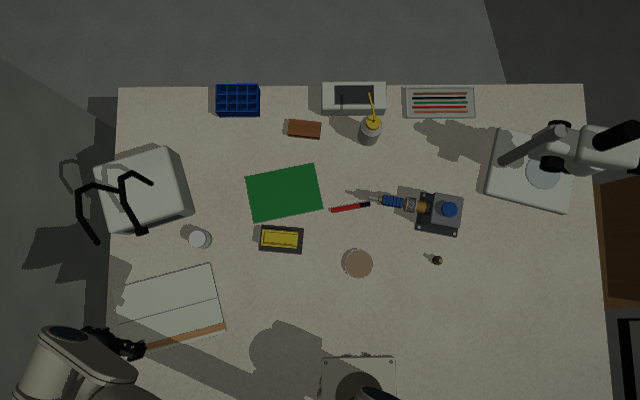

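View pics/side0.png

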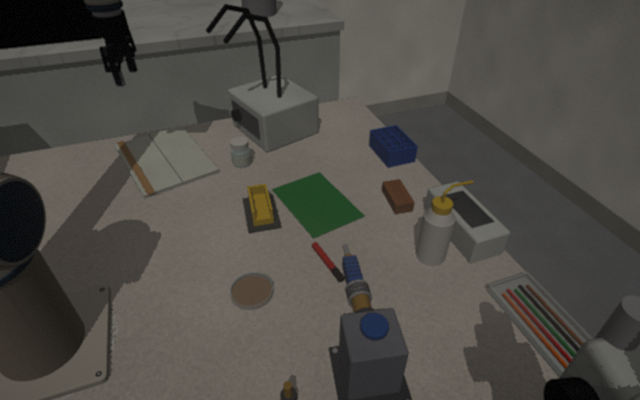

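```bash
cat > h.py <<'E'
from rig import manip
import cv2,numpy as np,pickle
from scipy.spatial.transform import Rotation as R
def down(a):
    """tool x down, tool y horizontal at world angle a"""
    y=np.array([np.cos(a),np.sin(a),0]);x=np.array([0,0,-1.]);return R.from_matrix(np.c_[x,y,np.cross(x,y)]).as_rotvec()
def best(p,a):
    """of a and a+pi take the one with the smaller last joint"""
    s=[(abs(q[5]),b) for b in (a,a+np.pi,a-np.pi) if (q:=manip.solve_ik(p,down(b))) is not None]
    return min(s)[1]
def snap(n,f):
    T=None
    if n=="wrist":
        T=np.eye(4);T[:3,3]=manip.get_position();T[:3,:3]=R.from_rotvec(manip.get_ee_rot()).as_matrix()
    c=manip.camera(n)
    c["T"]=T@c["mount"] if T is not None else c["cam_to_world"]
    cv2.imwrite(f"pics/{f}.png",c["image"][:,:,::-1]);pickle.dump(c,open(f"{f}.pkl","wb"));return c
def ray(c,uv,z):
    uv=np.atleast_2d(uv);d=np.c_[(uv[:,0]-c["cx"])/c["fx"],(uv[:,1]-c["cy"])/c["fy"],np.ones(len(uv))]@c["T"][:3,:3].T
    o=c["T"][:3,3];return (o+d*((z-o[2])/d[:,2])[:,None])[:,:2]
def mask(c,lo,hi):
    return cv2.inRange(cv2.cvtColor(c["image"],cv2.COLOR_RGB2HSV),lo,hi)
def blobs(m,amin=30):
    cs,_=cv2.findContours(m,cv2.RETR_EXTERNAL,cv2.CHAIN_APPROX_NONE)
    return sorted([k for k in cs if cv2.contourArea(k)>amin],key=cv2.contourArea)[::-1]
E
python3 - <<'E'
from h import *
print(R.from_rotvec(manip.get_ee_rot()).as_matrix().round(2).tolist())
for p in ([.47,.2,.36],[.55,-.1,.36]):
    print([(a,np.round(q,2)) for a in (0,np.pi,np.pi/2,-np.pi/2) if (q:=manip.solve_ik(p,down(a))) is not None])
print(manip.camera("wrist")["mount"].round(3).tolist())
manip.move_to([.45,.2,.36],down(best([.45,.2,.36],0)))
snap("wrist","w1")
manip.move_to([.52,-.1,.36],down(best([.52,-.1,.36],0)))
snap("wrist","w2");print(manip.get_time(),manip.get_joint_positions())
E
python3 -c "
import cv2,numpy as np
cv2.imwrite('pics/w12.png',np.hstack([cv2.resize(cv2.imread(f'pics/w{i}.png'),(640,400)) for i in (1,2)])[:, :])
a,b=cv2.imread('pics/w1.png'),cv2.imread('pics/w2.png')
cv2.imwrite('pics/w12.png',np.vstack([a,b])[:, :][0:800]) ; cv2.imwrite('pics/w12.png',cv2.resize(np.vstack([a,b]),(480,600)))"
```

```text
[[-0.0, 0.34, 0.94], [-0.0, 0.94, -0.34], [-1.0, -0.0, -0.0]]
[(0, array([ 0.38,  0.14,  1.76, -0.  ,  1.24,  0.38])), (1.5707963267948966, array([ 0.38,  0.14,  1.76, -0.  ,  1.24, -1.19])), (-1.5707963267948966, array([ 0.38,  0.14,  1.76, -0.  ,  1.24,  1.95]))]
[(0, array([-0.2 ,  0.22,  1.67, -0.  ,  1.26, -0.2 ])), (1.5707963267948966, array([-0.2 ,  0.22,  1.67,  0.  ,  1.26, -1.77])), (-1.5707963267948966, array([-0.2 ,  0.22,  1.67, -0.  ,  1.26,  1.37]))]
[[-0.001, -0.289, 0.957, -0.12], [1.0, 0.0, 0.001, -0.0], [-0.001, 0.957, 0.289, -0.073], [0.0, 0.0, 0.0, 1.0]]
3.125 [-2.10366937e-01  1.68868706e-01  1.72746323e+00  4.34583479e-04
  1.24543195e+00 -2.11911183e-01]
```

View pics/w12.png

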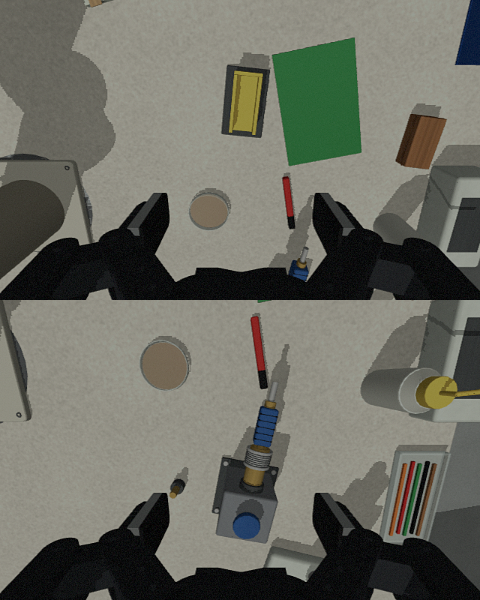

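```bash
python3 - <<'E'
from h import *
a=cv2.imread('pics/w1.png')[75:195,280:380];b=cv2.imread('pics/w2.png')[95:335,270:390]
cv2.imwrite('pics/crop1.png',np.hstack([cv2.resize(a,None,fx=4,fy=4),cv2.resize(b,None,fx=2.5,fy=2.5)[:480]]) if 0 else np.hstack([cv2.resize(a,(400,480)),cv2.resize(b[:190],(379,600))[:480]]))
c=pickle.load(open("w2.pkl","rb"))
for k in blobs(mask(c,(100,120,30),(125,255,255))):
    r=cv2.minAreaRect(k);M=cv2.moments(k);print("blue",r,ray(c,[M['m10']/M['m00'],M['m01']/M['m00']],.1))
c=pickle.load(open("w1.pkl","rb"))
k=blobs(mask(c,(50,100,30),(85,255,255)))[0];p=cv2.boxPoints(cv2.minAreaRect(k));q=ray(c,p,.003);print("mat",q.mean(0),q.round(3).tolist())
for k in blobs(mask(c,(22,120,60),(34,255,255)))[:2]:
    p=cv2.boxPoints(cv2.minAreaRect(k));q=ray(c,p,.051);print("holder",p.tolist(),q.mean(0),q.round(3).tolist())
m=blobs(mask(c,(100,40,10),(130,255,70)))
E
```

```text
blue ((353.57867431640625, 168.6655731201172), (24.793506622314453, 52.22096633911133), 13.240520477294922) [[ 0.55927284 -0.10153552]]
blue ((328.5, 300.5), (35.0, 35.0), 90.0) [[ 0.53067351 -0.28009476]]
mat [0.6060551 0.2206318] [[0.505, 0.319], [0.652, 0.34], [0.717, 0.125], [0.55, 0.098]]
holder [[303.0243835449219, 175.78048706054688], [312.1707458496094, 93.46340942382812], [350.4756164550781, 97.71951293945312], [341.3292541503906, 180.03659057617188]] [0.45766171 0.22879514] [[0.426, 0.179], [0.439, 0.284], [0.487, 0.279], [0.478, 0.173]]
```

View pics/crop1.png

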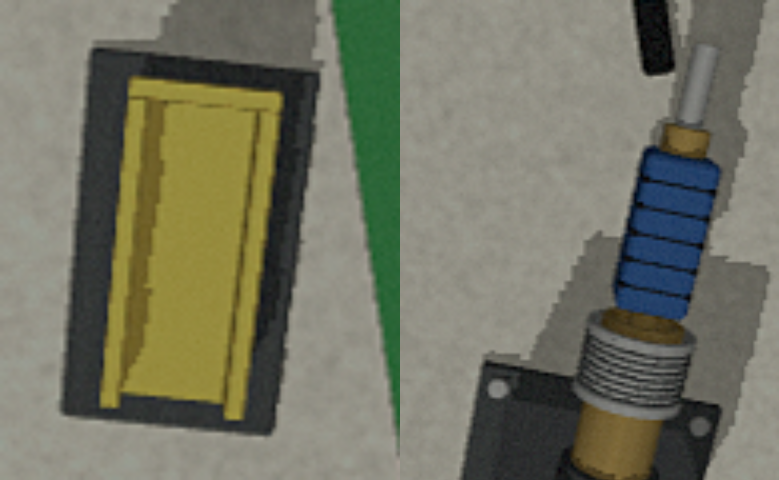

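```bash
python3 - <<'E'
from h import *
c=pickle.load(open("w2.pkl","rb"))
f=lambda x,y:[270+(x-400)/3.158,95+y/3.158]
tip,hc,sl=ray(c,f(706,48),.095)[0],ray(c,f(666,235),.1)[0],ray(c,f(635,367),.1)[0]
for p,q in((sl,hc),(hc,tip),(sl,tip)): print(np.linalg.norm(q-p),-np.arctan2(*(q-p)))
print(tip,hc,sl)
w=pickle.load(open("w1.pkl","rb"))
k=blobs(mask(w,(50,100,30),(85,255,255)))[0]
q=ray(w,cv2.approxPolyDP(k,6,True)[:,0].astype(float),.003);print("mat",q.mean(0),q.round(3).tolist())
yaw=-np.arctan2(*(tip-sl))
p=[*sl,.20];manip.move_to(p,down(best(p,yaw)))
snap("wrist","w3");print(yaw,manip.get_time(),manip.get_position())
E
```

```text
0.053084139487191546 -0.1978847033524123
0.06851070971872687 -0.18808391231591906
0.1215934127264523 -0.19236259654043872
[ 0.57269318 -0.03473325] [ 0.55988325 -0.10203573] [ 0.54944714 -0.15408391]
mat [0.60116139 0.21949198] [[0.652, 0.34], [0.508, 0.312], [0.55, 0.099], [0.695, 0.128]]
-0.19236259654043872 3.9 [ 0.55058849 -0.1536229   0.2017464 ]
```

View pics/w3.png

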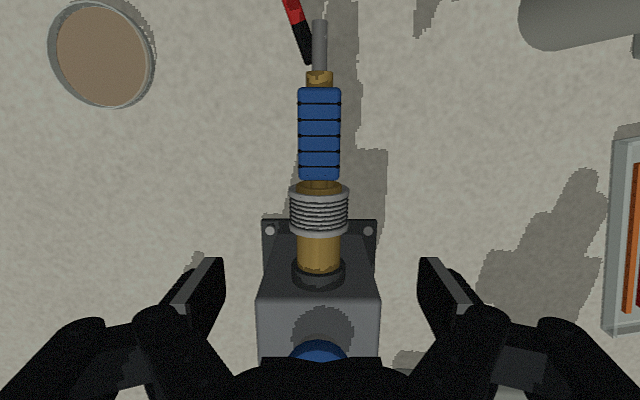

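```bash
python3 - <<'E'
from h import *
c=pickle.load(open("w3.pkl","rb"))
k=max((k for k in blobs(mask(c,(95,100,30),(125,255,255))) if k[:,0,1].mean()<250),key=cv2.contourArea)
M=cv2.moments(k);x0=M['m10']/M['m00'];y=k[:,0,1];print(x0,y.min(),y.max())
far,near=ray(c,[x0,y.min()],.109)[0],ray(c,[x0,y.max()+1],.109)[0]
s1=ray(c,[319,213],.1)[0];tip=ray(c,[319.5,20],.1)[0]
print(far,near,np.linalg.norm(far-near),-np.arctan2(*(far-near)),-np.arctan2(*(tip-s1)),s1)
u=(tip-s1)/np.linalg.norm(tip-s1);print("from handle:",near-.022*u, (far+near)/2-.052*u)
E
```

```text
318.95055691388205 87 102
[ 0.5649811  -0.07288798] [ 0.56318607 -0.08212301] 0.009407863620003672 -0.19197786956406823 -0.1943864139748576 [ 0.54880957 -0.15608995]
from handle: [ 0.55893645 -0.10370867] [ 0.55403903 -0.12852614]
```

```bash
python3 - <<'E'
from h import *
yaw=-.193;u=np.array([-np.sin(yaw),np.cos(yaw),0]);s=np.array([.549,-.1547,.093])
o=down(best(s,yaw))
manip.servo_line(s,o,.12);print(manip.get_contact_force().round(1))
manip.command_gripper(.03,50);print(manip.get_width(),manip.get_contact_force().round(1),manip.get_position())
p=manip.get_position()
for d in (.006,.0105):
    manip.servo_line(s-d*u,o,.02);print(d,(manip.get_position()-p)@u,manip.get_contact_force()@u,manip.get_contact_force().round(1))
manip.hold(.5);print(manip.get_contact_force()@u)
manip.command_gripper(.085);manip.hold(.2);print(manip.get_contact_force().round(1))
manip.servo_line(s+[0,0,.107],o,.2)
snap("wrist","w4");print(manip.get_time())
E
```

```text
[ 0.5 -0.9  1.3]
0.04337441122705519 [-4.7  0.3  8.8] [ 0.54824673 -0.1546176   0.09376109]
0.006 -0.005362030882433892 3.596645892426787 [-3.1  4.3  9.8]
0.0105 -0.009120148111003108 8.891934425682667 [-2.2  9.5 10. ]
9.200616174864859
[-0.4 -0.4  0.5]
8.175
```

View pics/w4.png

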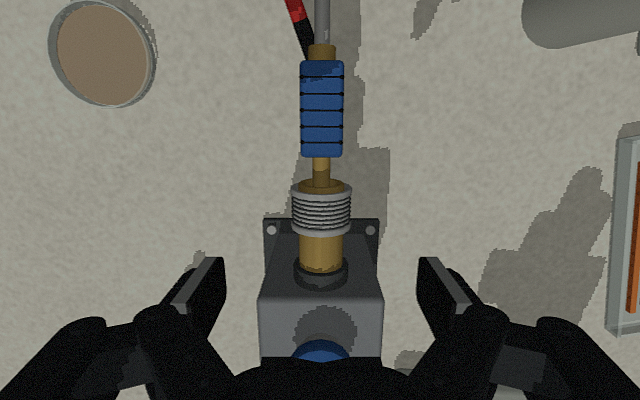

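```bash
python3 - <<'E'
from h import *
yaw=-.193;u=np.array([-np.sin(yaw),np.cos(yaw),0]);s=np.array([.549,-.1547,0])
c=pickle.load(open("w4.pkl","rb"))
f,n=ray(c,[322,60],.108)[0],ray(c,[321.5,158],.108)[0];m=(f+n)/2;print(m,np.linalg.norm(f-n),(s+.067*u)[:2])
x=np.array([np.cos(yaw),np.sin(yaw)]);lat=(m-s[:2])@x;along=(m-s[:2])@u[:2];print(lat,along)
g=s+(along-.005)*u+np.r_[x,0]*lat*.5;g[2]=.104
o=down(best(g,yaw))
manip.servo_line(g+[0,0,.08],o,.15);manip.servo_line(g,o,.12)
manip.command_gripper(.015,60);print(manip.get_width(),manip.get_contact_force().round(1),manip.get_position())
manip.servo_line(g+.04*u,o,.08);print(manip.get_contact_force().round(1))
manip.servo_line(g+.085*u,o,.08);print(manip.get_contact_force().round(1),manip.get_width())
manip.servo_line(g+.085*u+[0,0,.06],o,.12);print(manip.get_contact_force().round(1))
snap("side","s5");snap("wrist","w5");print(manip.get_time())
cv2.imwrite("pics/sw5.png",np.vstack([cv2.resize(cv2.imread("pics/s5.png")[200:400,240:480],(480,400)),cv2.resize(cv2.imread("pics/w5.png"),(320,200),interpolation=3).repeat(1,1) if 0 else cv2.copyMakeBorder(cv2.resize(cv2.imread("pics/w5.png"),(320,200)),0,0,0,160,0)]))
E
```

```text
[ 0.56215462 -0.08821919] 0.05893985481299374 [ 0.56185087 -0.08894397]
0.00015909100337367567 0.0677695867728097
0.027042079603856857 [-0.2  0.5  1.9] [ 0.56143612 -0.09313375  0.10439194]
[ 0.2  0.4 -0.9]
[-0.4 -0.4 -1.6] 0.026920641019323326
[ 0.  -0.5 -1.4]
12.25
```

View pics/sw5.png

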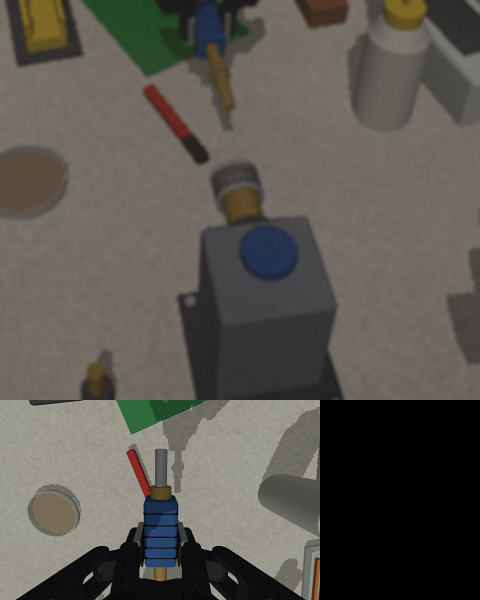

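```bash
python3 - <<'E'
from h import *
yaw=-.104;u=np.array([-np.sin(yaw),np.cos(yaw),0])
t=np.array([.602,.220,0])+.015*u
o=down(best(t+[0,0,.16],yaw))
manip.move_to(t+[0,0,.13],o);f0=manip.get_contact_force()[2]
manip.servo_line(t+[0,0,.034],o,.15)
z=.034
while z>.0268:
    manip.servo_line(t+[0,0,z],o,.03);f=manip.get_contact_force()[2]-f0;print(round(z,4),round(f,2),manip.get_position()[2].round(4))
    if f>4: break
    z-=.0015
manip.command_gripper(.05);manip.hold(.2)
manip.servo_line(t+[0,0,.15]-.06*u,o,.25)
c=snap("wrist","w6");print(manip.get_time(),manip.get_position())
E
```

```text
0.034 0.37 0.0347
0.0325 0.41 0.0325
0.031 6.06 0.0314
16.05 [0.59644624 0.17547268 0.14856198]
```

View pics/w6.png

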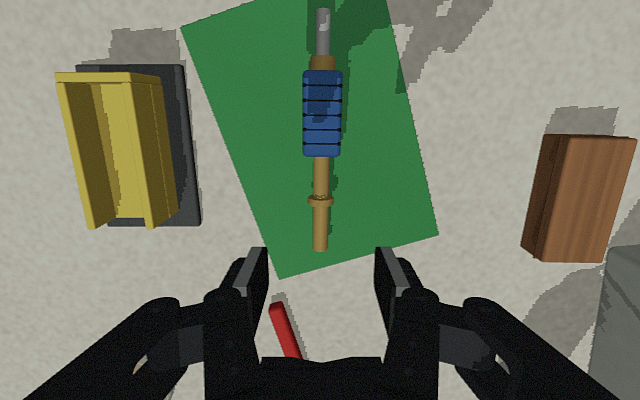

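```bash
python3 - <<'E'
from h import *
c=pickle.load(open("w6.pkl","rb"))
tip,pl=ray(c,[[322,9],[320,250]],.02);print("axis",tip,pl,np.linalg.norm(tip-pl),-np.arctan2(*(tip-pl)))
f,n=ray(c,[[322.5,70.5],[321.5,157]],.031);print("handle",f,n,(f+n)/2,np.linalg.norm(f-n))
print("bulge",ray(c,[320.5,201.5],.0265))
print("neckmid",ray(c,[321,177],.02))
k=blobs(mask(c,(22,120,60),(34,255,255)))[0];print(cv2.approxPolyDP(k,3,True)[:,0].tolist())
print("hold",ray(c,[[57,73],[157,72],[92,229],[153,228]],.051).round(4).tolist())
w=pickle.load(open("w1.pkl","rb"))
print("hold w1",ray(w,[[312.5,95],[350.5,98.5],[305.2,176.5],[340.7,179.5]],.051).round(4).tolist())
cv2.imwrite("pics/crop6.png",cv2.resize(cv2.imread("pics/w6.png")[55:245,40:215],None,fx=3,fy=3))
E
```

```text
axis [0.61175185 0.30793394] [0.59177137 0.13030784] 0.17874633348286542 -0.11201532339412872
handle [0.60797047 0.26828613] [0.60120781 0.20954494] [0.60458914 0.23891554] 0.05912918796386679
bulge [[0.59679417 0.17435394]]
neckmid [[0.59904545 0.19222249]]
[[56, 72], [88, 228], [115, 217], [143, 217], [146, 227], [153, 228], [176, 212], [159, 77], [131, 72]]
hold [[0.4425, 0.2823], [0.5048, 0.2764], [0.4325, 0.1782], [0.4762, 0.1745]]
hold w1 [[0.4396, 0.2821], [0.4872, 0.278], [0.4293, 0.1781], [0.477, 0.174]]
```

View pics/crop6.png

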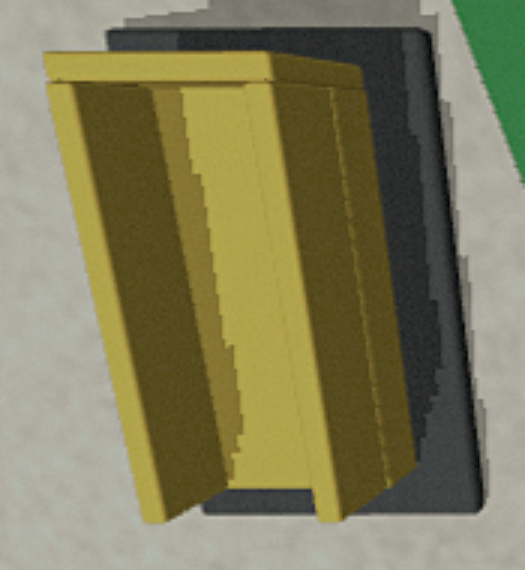

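```bash
python3 - <<'E'
from h import *
g=np.array([.5993,.1922,.028]);o=down(best(g,-.112))
manip.servo_line(g+[0,0,.06],o,.2);manip.servo_line(g,o,.1);print(manip.get_contact_force().round(1),manip.get_position())
manip.command_gripper(.0,90);print(manip.get_width(),manip.get_contact_force().round(1))
manip.servo_line(g+[0,0,.10],o,.12);print(manip.get_width(),manip.get_contact_force().round(2),manip.get_torque().round(2))
yaw=-.1;u=np.array([-np.sin(yaw),np.cos(yaw),0]);t=np.array([.4584,.2251,0])-.079*u
o=down(best(t+[0,0,.12],yaw))
manip.servo_line(t+[0,0,.12],o,.15)
manip.hold(.2);snap("wrist","w7");snap("side","s7");print(manip.get_time(),manip.get_position())
cv2.imwrite("pics/sw7.png",np.vstack([cv2.imread("pics/w7.png")[:330],cv2.copyMakeBorder(cv2.resize(cv2.imread("pics/s7.png")[150:240,200:340],None,fx=3,fy=3),0,0,0,220,0)]))
E
```

```text
[ 0.4 -0.5 -0.2] [0.59953942 0.19225981 0.02810608]
0.009705210924445026 [-1.1 -1.9  5.9]
0.009760240771344226 [-0.8   0.25 -1.9 ] [-0.05 -0.02  0.02]
20.1917 [0.45080574 0.14658348 0.11995467]
```

View pics/sw7.png

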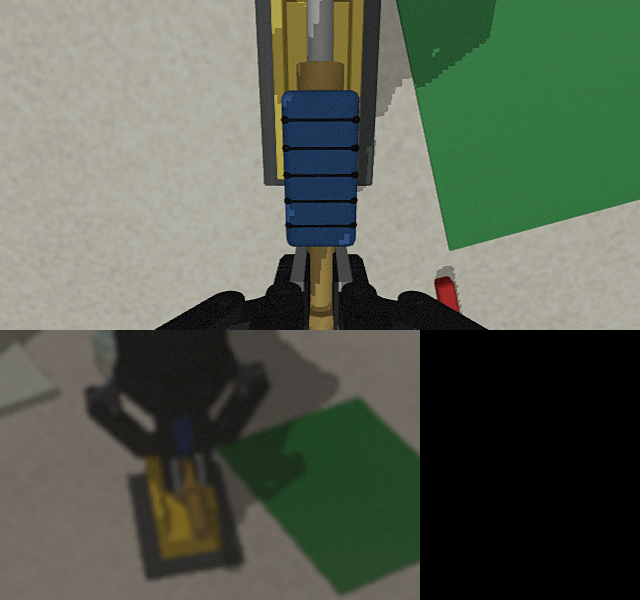

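```bash
python3 - <<'E'
from h import *
yaw=-.1;u=np.array([-np.sin(yaw),np.cos(yaw),0]);t=np.array([.4584,.2251,0])-.079*u
o=down(best(t+[0,0,.12],yaw));f0=manip.get_contact_force()
manip.servo_line(t+[0,0,.072],o,.1);print((manip.get_contact_force()-f0).round(1))
z=.066
while z>.0465:
    manip.servo_line(t+[0,0,z],o,.03);f=(manip.get_contact_force()-f0).round(1);print(round(z,4),f,manip.get_torque().round(2),manip.get_position()[2].round(4))
    if abs(f[2])>5 or np.hypot(*f[:2])>8: break
    z-=.0015 if z<.056 else .003
snap("wrist","w8");print(manip.get_time())
E
```

```text
[-0.5 -0.1  0.4]
0.066 [-1.1 -1.1 -0.3] [ 0.01  0.01 -0.02] 0.0661
0.063 [-1.7  0.2  0.4] [-0.11  0.03 -0.02] 0.0629
0.06 [-1.5 -0.5  0.4] [-0.04  0.02  0.02] 0.0598
0.057 [-0.8 -0.7 -0.4] [-0.08  0.04  0.01] 0.0568
0.054 [-1.5  0.1 -0.5] [-0.03  0.02 -0.04] 0.0538
0.0525 [-1.8  0.5  0.3] [-0.04 -0.01 -0.03] 0.0524
0.051 [ 0.4 -1.   0.9] [-0.05 -0.03  0.02] 0.051
0.0495 [-4.1 -3.7 13.4] [-0.16  0.37  0.03] 0.0503
22.975
```

```bash
python3 - <<'E'
from h import *
yaw=-.1;u=np.array([-np.sin(yaw),np.cos(yaw),0]);t=np.array([.4584,.2251,0])-.079*u
o=down(best(t+[0,0,.12],yaw))
manip.servo_line(t+[0,0,.0505],o,.03);print(manip.get_contact_force().round(1))
manip.command_gripper(.05);manip.hold(.3)
manip.servo_line(t+[0,0,.17]-.03*u,o,.15);manip.hold(.3)
w=snap("wrist","w9");s=snap("side","s9");snap("top","t9");print(manip.get_time())
cv2.imwrite("pics/sw9.png",np.vstack([cv2.imread("pics/w9.png")[:330],np.hstack([cv2.resize(cv2.imread("pics/s9.png")[170:250,210:320],(371,270)),cv2.resize(cv2.imread("pics/t9.png")[215:265,250:300],(269,270))])]))
E
```

```text
[-0.1 -1.7  4.1]
25.4167
```

View pics/sw9.png

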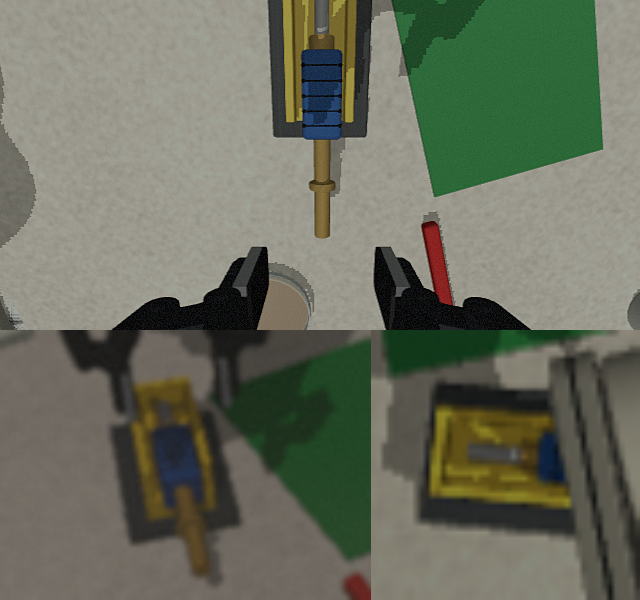

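```bash
python3 - <<'E'
from h import *
w,s=(pickle.load(open(f+".pkl","rb")) for f in("w9","s9"))
f,n=ray(w,[[322,49.5],[321.5,139]],.053);print("handle len",np.linalg.norm(f-n),(f+n)/2)
yaw=-.1;u=np.array([-np.sin(yaw),np.cos(yaw)]);d=(f+n)/2-[.4584,.2251];print("along",d@u,"lat",d@[u[1],-u[0]])
for z in(.03,.035,.039,.045,.05): print(z,ray(w,[322,236],z)[0]-ray(s,[270.2,241.5],z)[0])
E
```

```text
handle len 0.05870458659528642 [0.45568726 0.19329284]
along -0.03191907815764222 lat 0.0004762250836522207
0.03 [-0.00529698 -0.01023668]
0.035 [-0.00419702 -0.00313459]
0.039 [-0.00331705  0.00254707]
0.045 [-0.00199709  0.01106957]
0.05 [-0.00089713  0.01817166]
```

Origin −32 mm along, lateral 0.5 mm, plug tip at about 37–39 mm high (level). Handing in.

```bash
python3 - <<'E'
from rig import manip
manip.sign_off();print(manip.get_time())
E
```

```text
the job is handed in; nothing more can be done
the job is handed in; nothing more can be done
```

The nozzle is uncoupled and lying in the yellow holder, and I have handed the job in at about 25.5 s on the robot's clock.

**What I did:**
- Pinched the sleeve and pulled it back about 9 mm until the nozzle popped out, then let go.
- Drew the nozzle out 85 mm and laid it on the mat.
- Let go, regripped it by the brass neck, and lowered it into the holder until it touched the bottom, where I released it.

**Last checks:**
- **Position:** the nozzle origin is 32 mm along the channel towards the open end, as specified, and within 1 mm of the centreline.
- **Seating:** contact came at the height expected for a handle flat on the bottom. A rough two-view fix puts the plug tip 37–39 mm high, which means the nozzle is level. That fix is only good to a few mm, because the two views disagreed by about 3–4 mm sideways.
- **Open end:** about 11 mm of the handle and the whole plug stick out.
- **Sleeve:** the picture taken after release shows it back in its starting place. This was judged by eye.
- **Forces:** contact readings taken between moves peaked at about 14 N.
- **Bystanders:** no unexpected contact showed in the readings and nothing looked out of place in the pictures, but I did not measure their positions before and after.

No check failed.

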